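# Draw the blue board carrier out of the inspection shuttle

### The arm

A 6-joint arm with a two-finger parallel gripper is mounted at the origin on the work surface. World frame = base frame: x ahead of the robot, y to its left, z up, the work surface at z = 0. Lengths are in m, angles in rad, forces in N, time in s.
With the tool pointing down it reaches from about 0.375 to 0.975 m from the base axis. Payload 3.8 kg.
Tool frame: the origin (TCP) lies at the very end of the fingers, on their centre line; the grasp point (between the pads) lies 19 mm behind it; z points along the fingers, y is the line along which they close (so a half turn about z gives the same grasp; the last joint's range is limited). The gripper opens to 85 mm and grips with 20 to 120 N. Pads are 22 mm wide; open, the fingers measure 114 mm over their backs; the gripper's body (76 mm by 85 mm) begins 54 mm behind the grasp point. The pads swing forward as they close: fully open they stand 13 mm farther back than shut.
Start: joints at [-1.265, 0.264, 1.604, -0, 1.274, -0.037], TCP at [0.227, -0.636, 0.231] pointing down, gripper open.
Joint ranges: [-2.63, 2.63], [-0.94, 2.18], [0.31, 2.57], [-1.31, 4.45], [0, 2.66], [-2.55, 2.55]. Speed limits (rad/s): [2.57, 2.57, 3.14, 3.14, 3.14, 3.14].

### API

Orientations are given as a rotation vector (axis times angle).
In Python, from workcell import read_state, read_camera, calibration, finish_job gives the robot as it stands.
- The arm moves only by the tool step_arm, never from a script. Its argument "commands" is a list of rows, each an object of numbers: "fingers": the gripper's target within -1 to 1 (shut at 1, half-way at 0, fully open at -1); "dx", "dy", "dz": the shift along the tool's x, y, z in m; "roll": the turn about the tool's z in degrees. In form: [{"fingers": .., "dx": .., "dy": .., "dz": .., "roll": ..}, ...]. A call has 1 to 8 rows; each row is the pose to reach, as a shift and turn from the pose commanded when the call began, along the tool's axes at that moment; what a row does not reach only later rows make up. A row lasts 1/8 s, in which the tool goes at most 62.5 mm and 10.7 degrees, less where a joint would pass 70% of its speed; a pose out of reach is approached as far as the arm can. A call with a gripper value outside its range is refused whole. The fingers move at their own pace and stop on an object; "squeeze" is the grip in N (left out, the last holds). Time passes only in rows, so rows that repeat a pose let the fingers close. It gives the time, the measured TCP pose, the force, the opening and the grip force at its end, in the units of the state.
- read_state(): the state, without advancing time (a new reading comes with each control period).
- read_camera(name): name is "scene" or "top"; returns (picture, depth): 400x640x3 uint8, blue, green, red; 400x640 float32, m along the optical axis (not along the pixel's ray), 0 where there is no reading.
- calibration(name): a dict with "intrinsics" (3x3 intrinsics, pixels), "world_to_cam" (4x4, takes a point from world to camera coordinates). Camera axes: x right, y up, looking along -z (the intrinsics and any distortion apply to the point x, -y, -z); pixel columns grow to the right and rows downward; lengths in m; the calibration is good to about 2 mm. A picture is of the moment at which its call begins. calibration takes no time and is no camera call.
- finish_job(): hands the job in; it is judged then, once.
The state is a dict: "time": time; "q": joint angles; "joint_vel": joint speeds; "joint_torque": joint torques, N m; "tool_pos": TCP position; "tcp_rot": TCP orientation; "wrist_force": force on the tool from outside, world axes, zero at the start; "torque": the same for the moment, N m; "width": opening from 0.0 (shut) to 1.0 (fully open); "grip_force": force on a finger pad.
Only numpy, scipy, OpenCV 4.12 (cv2) and the standard library are available. Lean on these libraries where they do the work, as an engineer would, in place of code of your own. Each camera call takes 0.05 s, during which the arm holds its last target. There are 200 camera calls.

### The job

Unbolt the lane of the blue-lipped board carrier by pushing its red bolt knob fully outward with a fingertip, then hook a fingertip behind the blue lip and draw the carrier out along its guides, towards the robot, until it rests against the front stop. Work gently, grip and lift nothing, do not touch the circuit boards, and leave the boards in their nests, the orange carrier bolted in where it is, and the things around undisturbed. Finish with the hand clear.

Things in the scene. Friction and masses are not known exactly. Their poses are not given: they have to be found in the camera images.
- shuttle: Fixed two-lane shuttle: black plate 300 (x) by 360 (y) by 12 mm, yaw within 20 degrees. Origin: centre of its underside, on the table. -x: to the front stop, roughly towards the robot; +y: left seen from the robot. Lanes run along x, centred at y = +51.5 and -51.5 mm. Guides, tops 24 mm above the table; outer ones at |y| 95 to 107 mm. Parked carriers: origin at x = 28 to 50 mm.
- front_stop (a point): Point midway between the lanes at shuttle x = -140 mm, the inner face of the two front stop bars (8 mm high, one across the robot end of each lane), 12 mm above the table. A carrier resting against its stop has its origin 70 mm behind this face, at shuttle x = -70 mm.
- bolt_left (a joint): Slide bolt of the left (+y) lane, m. 0: home, its steel bar reaching 18 mm into the lane just in front of the parked carrier (shuttle x = -55 mm), blocking it; grows as the red knob is pushed outward (+y); 0.028: fully withdrawn, at its end. Starts at 0 to 0.006. Friction about 1.5 N; stays where it is left.
- bolt_right (a joint): Slide bolt of the right (-y) lane, the mirror image: it grows as its red knob is pushed outward (shuttle -y), up to 0.028.
- knob_left (a point): Centre of the top of the left bolt's upright red knob, a cylinder 14 mm across; it stands on the steel bar (10 mm wide, top 20 mm above the table) and its top is 57 mm above the table. 35 mm outside the outer guide's outer face (shuttle y = +142 mm) when the bolt is home.
- knob_right (a point): Centre of the top of the right bolt's red knob, the mirror image (shuttle y = -142 mm when home).
- carrier_blue: Aluminium plate 140 (x) by 84 by 6 mm, loose in its lane (3 mm side play), 0.25 to 0.5 kg, slides on 1 to 4 N of friction; the one to draw out, parked in either lane. Origin: centre of the underside, axes as the shuttle's. At its -x edge stands the blue lip 6 mm thick, 50 mm wide, top 32 mm above the underside. Behind the lip the plate is bare for 50 mm (x -64 to -14 mm), then a nest with a 3 mm rim holds a board.
- carrier_blue_lip (a point): Middle of the blue lip's top edge, on its inner (+x) face, the face to pull; 44 mm above the table.
- carrier_blue_nest (a point): Centre of the blue carrier's nest floor.
- carrier_orange: Aluminium plate 140 (x) by 84 by 6 mm, loose in its lane (3 mm side play), 0.25 to 0.5 kg, slides on 1 to 4 N of friction; parked in the other lane, to stay there. Origin: centre of the underside, axes as the shuttle's. At its -x edge stands the orange lip 6 mm thick, 50 mm wide, top 32 mm above the underside. Behind the lip the plate is bare for 50 mm (x -64 to -14 mm), then a nest with a 3 mm rim holds a board.
- carrier_orange_nest (a point): Centre of the orange carrier's nest floor.
- board_blue: Loose green circuit board 72 by 70 mm, 3 mm thick with parts to 14 mm, in the blue carrier's nest. Origin: centre of its underside.
- board_orange: The like board in the orange carrier's nest.
- dispenser: White plastic bottle with blue cap, 54 mm across, 115 mm tall, standing left of the shuttle. Origin: centre of its base.
- reel: White component reel with blue hub lying flat right of the shuttle, 110 mm across, 12 mm high. Origin: centre of its underside.
- driver: Small screwdriver with yellow handle, 150 mm long, lying right of the shuttle. Origin: near the middle of its length, on the table.
- chip_tray: Black divided chip tray, 120 by 90 by 25 mm, lying left of the shuttle. Origin: centre of its underside.

How it is judged:
On the way, in this order (a step that is already met when the one before it is completed fails the run):
1. the bolt of the blue carrier's lane is pushed outward (joint above 0.021), the carrier still parked (((y of carrier_blue in the frame of shuttle above 0 m and value of joint bolt_left above 0.021 m) or (y of carrier_blue in the frame of shuttle below 0 m and value of joint bolt_right above 0.021 m)) and x of carrier_blue in the frame of shuttle above 0.015 m), for 0.1 s.
2. the blue carrier is being drawn out by a finger at its lip: part-way out, touched by the fingers, with the grasp point within 70 mm of the lip (x of carrier_blue in the frame of shuttle between -0.06 and 0 m and contact force between the fingers and carrier_blue above 0.2 N and distance between the grasp point and carrier_blue_lip below 0.07 m), for 0.05 s.
3. the blue carrier is against the front stop, within 4 mm (x of carrier_blue in the frame of shuttle below -0.066 m), for 0.1 s.
At the end, for the whole second after the job is handed in: The blue carrier rests flat in its lane within 4 mm of the front stop, its lane's bolt withdrawn by more than 21 mm; the other bolt is still home (below 12 mm), the orange carrier within 8 mm of where it was, both boards lie in their nests (within 6 mm) (x of carrier_blue in the frame of shuttle below -0.066 m and linear speed of carrier_blue below 0.01 m/s and ((y of carrier_blue in the frame of shuttle above 0 m and value of joint bolt_left above 0.021 m) or (y of carrier_blue in the frame of shuttle below 0 m and value of joint bolt_right above 0.021 m)) and not ((y of carrier_blue in the frame of shuttle above 0 m and value of joint bolt_right above 0.012 m) or (y of carrier_blue in the frame of shuttle below 0 m and value of joint bolt_left above 0.012 m)) and not (z of any of carrier_blue, carrier_orange in the frame of shuttle above 0.018 m or angle between any of carrier_blue, carrier_orange's own z axis and vertical above 0.12 rad) and distance between board_blue and carrier_blue_nest below 0.006 m and distance between board_orange and carrier_orange_nest below 0.006 m and distance of carrier_orange from where it was at the start of the episode below 0.008 m); the robot touches nothing.
It fails at once if a carrier is lifted more than 6 mm or tipped more than 7 degrees (z of any of carrier_blue, carrier_orange in the frame of shuttle above 0.018 m or angle between any of carrier_blue, carrier_orange's own z axis and vertical above 0.12 rad).
It fails at once if a circuit board is touched with more than 1 N or leaves its nest (contact force between any of the fingers, the arm and board_blue above 1 N or contact force between any of the fingers, the arm and board_orange above 1 N or distance between board_blue and carrier_blue_nest above 0.008 m or distance between board_orange and carrier_orange_nest above 0.008 m).
It fails at once if the carrier or the shuttle with its bolts is gripped or forced (finger force above 40 N) (contact force between the fingers and carrier_blue above 40 N or contact force between the fingers and shuttle above 40 N).
It fails at once if the orange carrier is moved by 8 mm or more, or its lane unbolted (distance of carrier_orange from where it was at the start of the episode above 0.008 m or ((y of carrier_blue in the frame of shuttle above 0 m and value of joint bolt_right above 0.012 m) or (y of carrier_blue in the frame of shuttle below 0 m and value of joint bolt_left above 0.012 m))).
It fails at once if a bystander is moved by more than 20 mm (distance of any of dispenser, reel, driver, chip_tray from where it was at the start of the episode above 0.02 m).
It also fails if it takes over 42 s, if anything falls off the work surface, if the arm or the gripper's body presses on something with over 40 N, if the wrist force passes 120 N, or if a joint passes its speed limit or range.

## Working session

There is one attempt and no reset: what is moved stays moved. The work goes in short steps, Python scripts to look and compute and a tool call to move; the robot and the scene stay as the last step left them, time stands still between calls to the robot, and variables do not carry over. Pictures are saved under pics/ and viewed, at most 10 in all, crops included, and the job is handed in when it is done.

Besides the shell and the picture viewer there is one more tool, called after "Request:" as name(argument=value, ...) on one line, values as JSON. step_arm: Moves the arm, as the interface text tells. Its arguments: {"type":"object","properties":{"commands":{"type":"array","items":{"type":"object","properties":{"fingers":{"type":"number"},"dx":{"type":"number"},"dy":{"type":"number"},"dz":{"type":"number"},"roll":{"type":"number"}}}},"squeeze":{"type":"number"}},"required":["commands"]}

```bash
mkdir -p pics; cat > h.py <<'E'
import numpy as np, cv2
from workcell import *
def cloud(name):
    im,d=read_camera(name); c=calibration(name); K=np.array(c["intrinsics"]); T=np.linalg.inv(np.array(c["world_to_cam"]))
    v,u=np.mgrid[:400,:640]
    P=np.stack([(u-K[0,2])/K[0,0]*d,-(v-K[1,2])/K[1,1]*d,-d],-1)
    W=P@T[:3,:3].T+T[:3,3]; W[d==0]=np.nan
    return im,W
E
python3 - <<'E'
from h import *
print({k:v for k,v in calibration("top").items()})
im,W=cloud("top"); cv2.imwrite("pics/t0.png",im); np.savez("t0.npz",im=im,W=W)
hsv=cv2.cvtColor(im,cv2.COLOR_BGR2HSV)
H,S,V=hsv[...,0],hsv[...,1],hsv[...,2]
for n,m in dict(red=((H<6)|(H>174)),orange=((H>7)&(H<20)),blue=((H>95)&(H<130)),green=((H>40)&(H<90))).items():
    m=(m&(S>120)&(V>60)).astype(np.uint8)
    k,l,st,c=cv2.connectedComponentsWithStats(m)
    for i in range(1,k):
        if st[i,4]>20:
            w=W[l==i]; print(n,st[i],c[i].round(1),np.nanmedian(w,0).round(4),np.nanmax(w[:,2]).round(4))
s=read_state(); print(s)
E
```

```text
{'intrinsics': array([[390.00334384,   0.        , 320.45054811],
       [  0.        , 390.00334384, 203.32501135],
       [  0.        ,   0.        ,   1.        ]]), 'world_to_cam': array([[ 0.02304628, -0.99972908, -0.00326044,  0.00737865],
       [ 0.98627491,  0.02220253,  0.16361188, -0.56663082],
       [-0.16349516, -0.00698633,  0.9865194 , -1.03557924],
       [ 0.        ,  0.        ,  0.        ,  1.        ]])}
red [256 194   6   7  30] [258.6 196.8] [0.5787 0.1927 0.0559] 0.0614
red [357 217   6   6  24] [359.6 219.5] [ 0.5232 -0.0886  0.0562] 0.0601
orange [284 152  23  28  57] [292.  161.4] [0.706  0.1124 0.0208] 0.0247
orange [307 166   9  19  24] [312.3 176.8] [0.6458 0.0449 0.0216] 0.0249
orange [284 196  18   7  50] [292.7 199.1] [0.5771 0.0973 0.0426] 0.0511
blue [  72   56  520   27 9259] [332.3  68.9] [ 0.9646 -0.0055  0.0549] 0.0766
blue [ 496   94   70   50 3218] [530.3 118.6] [ 0.8374 -0.5909  0.0226] 0.0757
blue [325 157  28  34  78] [341.8 167. ] [ 0.6927 -0.0506  0.0207] 0.0257
blue [320 164   5  21  21] [322. 174.] [0.6564 0.0181 0.0214] 0.0238
blue 
[... 578 characters left out ...]
2 -0.8446  0.0013] 0.3047
{'time': 0.05, 'q': array([-1.26489109e+00,  2.64753323e-01,  1.60537233e+00,  4.71702233e-05,
        1.27373920e+00, -3.69038724e-02]), 'joint_vel': array([-0.00023783,  0.00055625, -0.00160762,  0.00173957,  0.00196055,
       -0.00132708]), 'joint_torque': array([ 6.74943640e-04, -5.17024219e+01, -3.68840897e+01, -6.32584511e-05,
        7.11572589e-03, -1.16988812e-05]), 'tool_pos': array([ 0.22667713, -0.63501169,  0.22996284]), 'tcp_rot': array([-3.09333533e+00, -5.35443892e-01,  4.08130492e-04]), 'wrist_force': array([ 0.167251  , -0.01310369,  0.21328955]), 'torque': array([0.01710901, 0.03207693, 0.00427917]), 'grip_force': 0.0, 'width': 1.000492359769749}
```

View pics/t0.png

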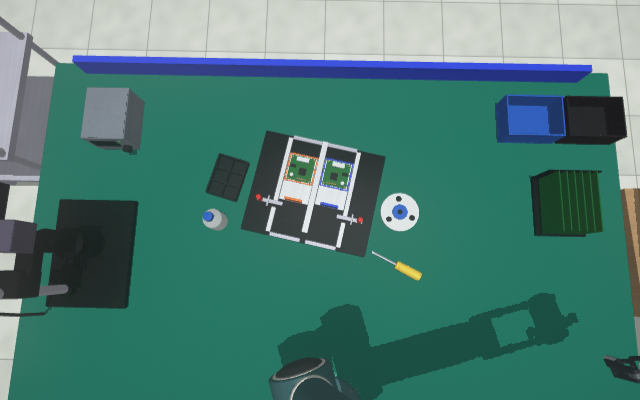

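Blue carrier is in the right lane (blue lip at pixel ~(329,205)). Its red knob is at ~(360,219), and the reel at (399,211) is well outside the knob's travel.

```bash
cat >> h.py <<'E'
def shuttle(im,W):
    g=im.max(2); m=((g<70)&(abs(W[...,2]-.012)<.008)).astype(np.uint8)
    roi=np.zeros_like(m); roi[120:270,230:400]=1; m=cv2.morphologyEx(m*roi,cv2.MORPH_OPEN,np.ones((3,3),np.uint8))
    k,l,st,c=cv2.connectedComponentsWithStats(m)
    P=np.vstack([W[l==i] for i in range(1,k) if st[i,4]>300])[:,:2]
    return cv2.minAreaRect((P*1000).astype(np.float32))
E
python3 - <<'E'
from h import *
z=np.load("t0.npz"); im,W=z["im"],z["W"]
print(shuttle(im,W))
yaw=-np.arctan2(.0555,.2813); print("yaw",np.degrees(yaw))
ex=np.array([np.cos(yaw),np.sin(yaw)]); ey=np.array([-ex[1],ex[0]])
(cx,cy),_,_=shuttle(im,W); c=np.array([cx,cy])/1000
S=np.stack([(W[...,:2]-c)@ex,(W[...,:2]-c)@ey,W[...,2]],-1)*1000
for n,(v0,v1,u0,u1),zz in [("knobR",(212,226,352,368),50),("knobL",(188,204,250,264),50),("lipB",(198,212,316,342),37),("lipO",(192,206,280,306),37)]:
    q=S[v0:v1,u0:u1].reshape(-1,3); q=q[q[:,2]>zz]
    print(n,len(q),np.percentile(q,[2,50,98],axis=0).round(1).tolist())
tx=lambda p:c+ex*p[0]/1000+ey*p[1]/1000
print(c,ex,ey)
E
```

```text
((605.8312377929688, 41.01805114746094), (358.9451599121094, 298.8797607421875), 78.32547760009766)
yaw -11.161010810643505
knobR 21 [[-62.4, -148.7, 52.4], [-56.1, -143.2, 56.4], [-50.8, -137.6, 60.1]]
knobL 23 [[-60.6, 138.3, 50.5], [-54.8, 143.5, 57.3], [-48.7, 149.8, 60.6]]
lipB 44 [[-35.5, -74.5, 38.4], [-32.5, -53.2, 43.3], [-29.2, -29.1, 47.4]]
lipO 46 [[-41.5, 27.0, 38.4], [-38.7, 52.1, 43.2], [-35.3, 75.9, 49.4]]
[0.60583124 0.04101805] [ 0.9810871  -0.19356678] [0.19356678 0.9810871 ]
```

Request:
step_arm(commands=[{"fingers": 1, "dx": 0.04, "dy": -0.037, "dz": 0, "roll": 3}, {"fingers": 1, "dx": 0.08, "dy": -0.074, "dz": 0, "roll": 6}, {"fingers": 1, "dx": 0.12, "dy": -0.11, "dz": 0, "roll": 9}, {"fingers": 1, "dx": 0.16, "dy": -0.148, "dz": 0, "roll": 12}, {"fingers": 1, "dx": 0.2, "dy": -0.185, "dz": 0, "roll": 15}, {"fingers": 1, "dx": 0.24, "dy": -0.22, "dz": 0, "roll": 18}, {"fingers": 1, "dx": 0.28, "dy": -0.258, "dz": 0, "roll": 21}, {"fingers": 1, "dx": 0.32, "dy": -0.295, "dz": 0, "roll": 24}])

```text
time: 1.05
tool_pos: [0.4293, -0.2484, 0.2307]
tcp_rot: [-3.139, 0.123, 0.001]
wrist_force: [1.2, 0.1, 0.1]
width: -0.004
grip_force: 0.0
```

```bash
cat >> h.py <<'E'
from scipy.spatial.transform import Rotation as R
C0=np.array([.6058,.0410]); YAW=np.radians(-11.4)
EX=np.array([np.cos(YAW),np.sin(YAW)]); EY=np.array([-EX[1],EX[0]])
def go(sx,sy,z):
    "move to shuttle mm"
    s=read_state(); r=R.from_rotvec(s["tcp_rot"]); t=np.append(C0+EX*sx/1e3+EY*sy/1e3,z/1e3)
    X=r.apply([1,0,0]); p=s["tool_pos"]
    print("t",s["time"],"now shuttle",((p[:2]-C0)@EX*1e3).round(1),((p[:2]-C0)@EY*1e3).round(1),(p[2]*1e3).round(1),"dxyz mm",(r.inv().apply(t-p)*1e3).round(1),"roll",round(np.degrees(np.arctan2(X[1],X[0])-YAW),1),"F",s["wrist_force"].round(1),"w",s["width"])
E
python3 -c "
from h import *
go(-56,-112,100)"
```

```text
t 1.05 now shuttle -115.8 -318.6 230.7 dxyz mm [  84.4 -197.8  130.8] roll 6.9 F [1.2 0.1 0.1] w -0.004063586261631358
```

Request:
step_arm(commands=[{"fingers": 1, "dx": 0.021, "dy": -0.049, "dz": 0.02, "roll": 2}, {"fingers": 1, "dx": 0.042, "dy": -0.099, "dz": 0.045, "roll": 4}, {"fingers": 1, "dx": 0.063, "dy": -0.148, "dz": 0.07, "roll": 6}, {"fingers": 1, "dx": 0.084, "dy": -0.198, "dz": 0.1, "roll": 7}, {"fingers": 1, "dx": 0.084, "dy": -0.198, "dz": 0.131, "roll": 7}, {"fingers": 1, "dx": 0.084, "dy": -0.198, "dz": 0.131, "roll": 7}])

```text
time: 1.8
tool_pos: [0.5247, -0.058, 0.0968]
tcp_rot: [-3.126, 0.308, 0.012]
wrist_force: [-1.1, -0.3, 0.2]
width: 0.002
grip_force: 0.0
```

```bash
python3 -c "
from h import *
go(-56,-112,37)
im,W=read_camera('scene'); cv2.imwrite('pics/s1.png',im)"
```

```text
t 1.8 now shuttle -59.9 -113.1 96.8 dxyz mm [ 4.4 -1.1 59.8] roll 0.1 F [-1.1 -0.3  0.2] w 0.0020727409614681473
```

View pics/s1.png

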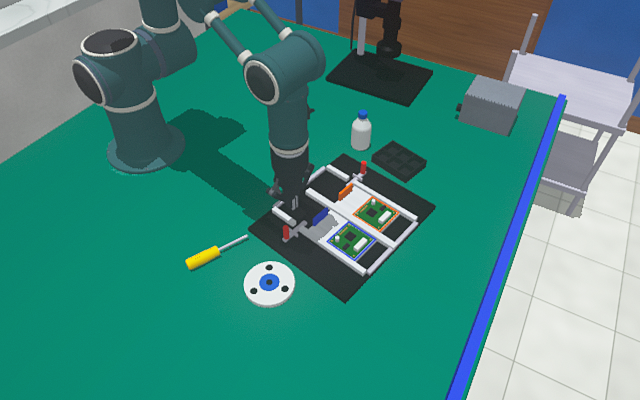

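The scene view shows the shut fingers at ~(293,200), just inside the red knob at (286,233), with the blue lip at (320,215) clear. I'll go down now and start the push.

Request:
step_arm(commands=[{"fingers": 1, "dx": 0.004, "dy": 0, "dz": 0.03, "roll": 0}, {"fingers": 1, "dx": 0.004, "dy": 0, "dz": 0.058, "roll": 0}, {"fingers": 1, "dx": 0.004, "dy": 0, "dz": 0.058, "roll": 0}, {"fingers": 1, "dx": 0.004, "dy": 0.01, "dz": 0.058, "roll": 0}, {"fingers": 1, "dx": 0.004, "dy": 0.02, "dz": 0.058, "roll": 0}, {"fingers": 1, "dx": 0.004, "dy": 0.025, "dz": 0.058, "roll": 0}, {"fingers": 1, "dx": 0.004, "dy": 0.025, "dz": 0.058, "roll": 0}])

```text
time: 2.72
tool_pos: [0.5275, -0.0855, 0.0432]
tcp_rot: [3.126, -0.312, 0.003]
wrist_force: [0.4, -0.4, -0.5]
width: 0.001
grip_force: 0.0
```

```bash
python3 -c "
from h import *
go(-56,-148,37)"
```

```text
t 2.725 now shuttle -51.8 -139.5 43.2 dxyz mm [-4.2  8.5  6.1] roll -0.0 F [ 0.4 -0.4 -0.5] w 0.0008567235816959307
```

```bash
cat >> h.py <<'E'
def redcheck():
    im,W=cloud("top"); hsv=cv2.cvtColor(im,cv2.COLOR_BGR2HSV)
    m=((hsv[...,0]<6)|(hsv[...,0]>174))&(hsv[...,1]>120)&(W[...,2]>.045)&(W[...,2]<.07)
    for n,b in (("R",W[...,1]<.04),("L",W[...,1]>.04)):
        p=W[m&b]; print(n,len(p),((p[:,:2]-C0)@np.stack([EX,EY],1)*1e3).mean(0).round(1) if len(p) else "")
    return im
E
python3 -c "
from h import *
im=redcheck(); cv2.imwrite('pics/t1.png',cv2.resize(im[120:280,230:420],None,fx=4,fy=4)[:600,:760])"
```

```text
R 0 
L 23 [-55.2 143.6]
```

View pics/t1.png

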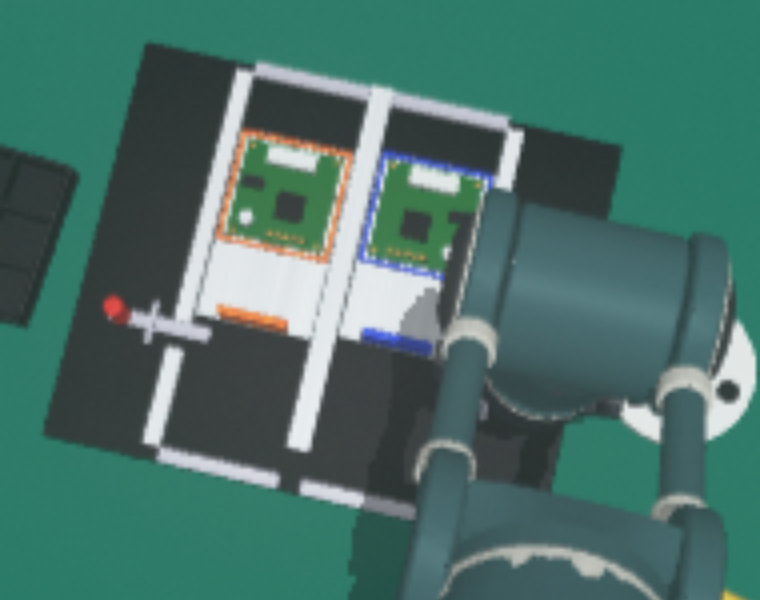

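The wrist hides the right knob in this view, but the orange side looks untouched (left knob at (115,308)). I'll keep pushing and watch the force.

Request:
step_arm(commands=[{"fingers": 1, "dx": -0.004, "dy": 0.003, "dz": 0.005, "roll": 0}, {"fingers": 1, "dx": -0.004, "dy": 0.006, "dz": 0.005, "roll": 0}, {"fingers": 1, "dx": -0.004, "dy": 0.008, "dz": 0.005, "roll": 0}, {"fingers": 1, "dx": -0.004, "dy": 0.008, "dz": 0.005, "roll": 0}])

```text
time: 3.28
tool_pos: [0.5209, -0.0916, 0.0369]
tcp_rot: [-3.126, 0.311, 0.002]
wrist_force: [-0.8, 0.3, -0.7]
width: -0.001
grip_force: 0.4
```

```bash
python3 -c "
from h import *
go(-56,-152,37)"
```

```text
t 3.275 now shuttle -57.0 -146.8 36.9 dxyz mm [ 1.   5.2 -0.1] roll 0.0 F [-0.8  0.3 -0.7] w -0.0014678199140715404
```

Grip force is 0.4, so a fingertip is touching the knob.

Request:
step_arm(commands=[{"fingers": 1, "dx": 0, "dy": 0.002, "dz": 0, "roll": 0}, {"fingers": 1, "dx": 0, "dy": 0.004, "dz": 0, "roll": 0}, {"fingers": 1, "dx": 0, "dy": 0.006, "dz": 0, "roll": 0}, {"fingers": 1, "dx": 0, "dy": 0.006, "dz": 0, "roll": 0}])

```text
time: 3.78
tool_pos: [0.5205, -0.0944, 0.0371]
tcp_rot: [-3.121, 0.313, 0.0]
wrist_force: [2.3, 13.2, -1.0]
width: 0.001
grip_force: 7.2
```

```bash
python3 -c "
from h import *
go(-56,-156,37); print(read_state()['grip_force'],read_state()['torque'])"
```

```text
t 3.775 now shuttle -56.8 -149.6 37.1 dxyz mm [0.8 6.4 0.1] roll -0.1 F [ 2.3 13.2 -1. ] w 0.0011484997378627805
7.161140888929367 [ 2.22020335 -0.31709795  0.04866292]
```

13 N means it's at the end stop (finger face at y ≈ -164 mm, expected -163). I'll back off, rise and move above the gap behind the lip.

Request:
step_arm(commands=[{"fingers": 1, "dx": 0, "dy": -0.012, "dz": 0, "roll": 0}, {"fingers": 1, "dx": 0, "dy": -0.014, "dz": -0.03, "roll": 0}, {"fingers": 1, "dx": 0, "dy": -0.014, "dz": -0.06, "roll": 0}, {"fingers": 1, "dx": 0.02, "dy": -0.05, "dz": -0.08, "roll": 0}, {"fingers": 1, "dx": 0.05, "dy": -0.1, "dz": -0.08, "roll": 0}, {"fingers": 1, "dx": 0.053, "dy": -0.103, "dz": -0.08, "roll": 0}, {"fingers": 1, "dx": 0.053, "dy": -0.103, "dz": -0.08, "roll": 0}])

```text
time: 4.65
tool_pos: [0.5923, -0.007, 0.117]
tcp_rot: [3.125, -0.309, -0.001]
wrist_force: [-0.5, 0.2, 0.7]
width: 0.001
grip_force: 0.0
```

```bash
python3 -c "
from h import *
go(-4.5,-53,27)
im=redcheck(); cv2.imwrite('pics/t2.png',cv2.resize(im[120:280,230:420],None,fx=4,fy=4)[:600,:760])
im,_=read_camera('scene'); cv2.imwrite('pics/s2.png',cv2.resize(im[120:320,200:450],None,fx=3,fy=3))"
```

```text
t 4.65 now shuttle -3.8 -49.7 117.0 dxyz mm [-0.7  3.2 90. ] roll 0.1 F [-0.5  0.2  0.7] w 0.0009211889758739774
R 0 
L 23 [-55.2 143.6]
```

View pics/s2.png

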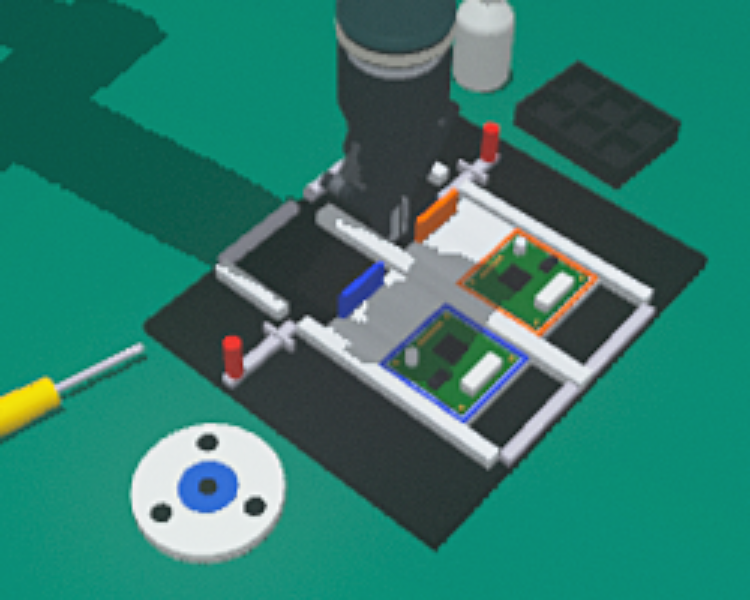

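The right bolt is withdrawn: its knob is out at (232,357) and the lane in front of the blue lip (360,290) is clear. Now the fingers go down behind the lip.

Request:
step_arm(commands=[{"fingers": 1, "dx": -0.001, "dy": 0.003, "dz": 0.03, "roll": 0}, {"fingers": 1, "dx": -0.001, "dy": 0.003, "dz": 0.06, "roll": 0}, {"fingers": 1, "dx": -0.001, "dy": 0.003, "dz": 0.078, "roll": 0}, {"fingers": 1, "dx": -0.001, "dy": 0.003, "dz": 0.088, "roll": 0}, {"fingers": 1, "dx": -0.001, "dy": 0.003, "dz": 0.088, "roll": 0}])

```text
time: 5.38
tool_pos: [0.5904, -0.01, 0.0288]
tcp_rot: [3.126, -0.312, -0.002]
wrist_force: [-0.5, -0.2, -0.1]
width: 0.002
grip_force: 0.0
```

```bash
python3 -c "
from h import *
go(-18,-53,27)"
```

```text
t 5.375 now shuttle -5.0 -53.0 28.8 dxyz mm [-13.   -0.    1.8] roll 0.0 F [-0.5 -0.2 -0.1] w 0.0016049705702113712
```

Request:
step_arm(commands=[{"fingers": 1, "dx": -0.005, "dy": 0, "dz": 0.001, "roll": 0}, {"fingers": 1, "dx": -0.01, "dy": 0, "dz": 0.001, "roll": 0}, {"fingers": 1, "dx": -0.014, "dy": 0, "dz": 0.001, "roll": 0}, {"fingers": 1, "dx": -0.018, "dy": 0, "dz": 0.001, "roll": 0}, {"fingers": 1, "dx": -0.023, "dy": 0, "dz": 0.001, "roll": 0}, {"fingers": 1, "dx": -0.028, "dy": 0, "dz": 0.001, "roll": 0}, {"fingers": 1, "dx": -0.033, "dy": 0, "dz": 0.001, "roll": 0}, {"fingers": 1, "dx": -0.038, "dy": 0, "dz": 0.001, "roll": 0}])

```text
time: 6.38
tool_pos: [0.554, -0.0022, 0.0288]
tcp_rot: [-3.126, 0.311, -0.002]
wrist_force: [4.1, -0.3, 2.2]
width: -0.005
grip_force: 1.6
```

```bash
python3 -c "
from h import *
go(-85,-53,28)
im,_=read_camera('scene'); cv2.imwrite('pics/s3.png',cv2.resize(im[120:320,200:450],None,fx=3,fy=3))"
```

```text
t 6.375 now shuttle -42.2 -52.6 28.8 dxyz mm [-42.8   0.4   0.7] roll 0.0 F [ 4.1 -0.3  2.2] w -0.004843793339706101
```

View pics/s3.png

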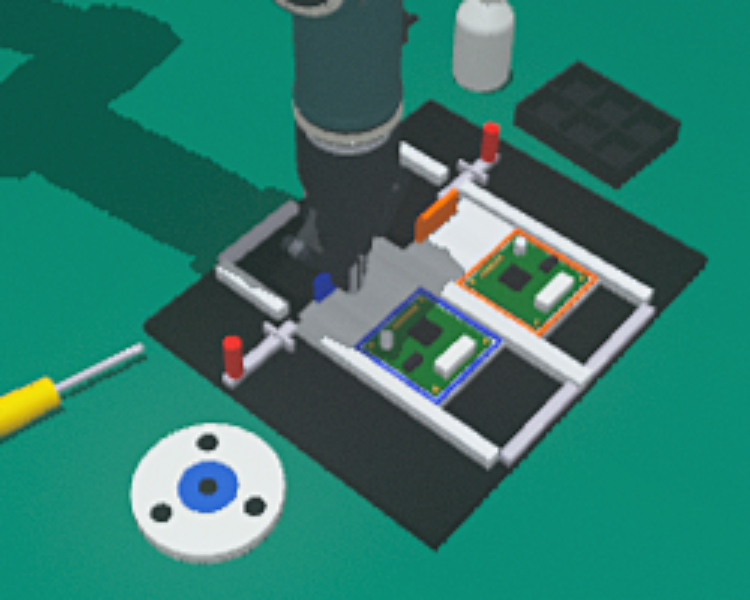

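The carrier is sliding with about 4 N on the finger: the blue lip is now at (322,287), past the bolt line, and its board (430,345) is in its nest.

Request:
step_arm(commands=[{"fingers": 1, "dx": -0.005, "dy": 0, "dz": 0, "roll": 0}, {"fingers": 1, "dx": -0.01, "dy": 0, "dz": 0, "roll": 0}, {"fingers": 1, "dx": -0.015, "dy": 0, "dz": 0, "roll": 0}, {"fingers": 1, "dx": -0.021, "dy": 0, "dz": 0, "roll": 0}, {"fingers": 1, "dx": -0.027, "dy": 0, "dz": 0, "roll": 0}, {"fingers": 1, "dx": -0.033, "dy": 0, "dz": 0, "roll": 0}, {"fingers": 1, "dx": -0.039, "dy": 0, "dz": 0, "roll": 0}, {"fingers": 1, "dx": -0.045, "dy": 0, "dz": 0, "roll": 0}])

```text
time: 7.42
tool_pos: [0.5092, 0.0067, 0.0283]
tcp_rot: [3.126, -0.311, 0.0]
wrist_force: [2.6, -1.0, 2.5]
width: 0.002
grip_force: 1.7
```

Request:
step_arm(commands=[{"fingers": 1, "dx": -0.005, "dy": 0, "dz": 0, "roll": 0}, {"fingers": 1, "dx": -0.01, "dy": 0, "dz": 0, "roll": 0}, {"fingers": 1, "dx": -0.015, "dy": 0, "dz": 0, "roll": 0}, {"fingers": 1, "dx": -0.02, "dy": 0, "dz": 0, "roll": 0}, {"fingers": 1, "dx": -0.024, "dy": 0, "dz": 0, "roll": 0}, {"fingers": 1, "dx": -0.026, "dy": 0, "dz": 0, "roll": 0}, {"fingers": 1, "dx": -0.028, "dy": 0, "dz": 0, "roll": 0}, {"fingers": 1, "dx": -0.028, "dy": 0, "dz": 0, "roll": 0}])

```text
time: 8.43
tool_pos: [0.4815, 0.0122, 0.028]
tcp_rot: [3.126, -0.311, -0.002]
wrist_force: [1.8, -0.2, 0.6]
width: -0.0
grip_force: 0.9
```

```bash
python3 -c "
from h import *
go(-123,-53,28); print(read_state()['grip_force'])"
```

```text
t 8.425 now shuttle -116.2 -52.8 28.0 dxyz mm [-6.8  0.2  0. ] roll 0.0 F [ 1.8 -0.2  0.6] w -0.00028291897948284054
0.8925818838179111
```

Request:
step_arm(commands=[{"fingers": 1, "dx": -0.0015, "dy": 0, "dz": 0, "roll": 0}, {"fingers": 1, "dx": -0.003, "dy": 0, "dz": 0, "roll": 0}, {"fingers": 1, "dx": -0.0045, "dy": 0, "dz": 0, "roll": 0}, {"fingers": 1, "dx": -0.006, "dy": 0, "dz": 0, "roll": 0}, {"fingers": 1, "dx": -0.006, "dy": 0, "dz": 0, "roll": 0}])

```text
time: 9.05
tool_pos: [0.4756, 0.0134, 0.0281]
tcp_rot: [3.126, -0.311, -0.001]
wrist_force: [1.7, -0.3, 0.4]
width: 0.001
grip_force: 0.6
```

```bash
python3 -c "
from h import *
go(-123,-53,28)"
```

```text
t 9.05 now shuttle -122.1 -52.8 28.1 dxyz mm [-0.9  0.2  0.1] roll 0.0 F [ 1.7 -0.3  0.4] w 0.0008600378005076134
```

Request:
step_arm(commands=[{"fingers": 1, "dx": -0.0015, "dy": 0, "dz": 0, "roll": 0}, {"fingers": 1, "dx": -0.003, "dy": 0, "dz": 0, "roll": 0}, {"fingers": 1, "dx": -0.004, "dy": 0, "dz": 0, "roll": 0}, {"fingers": 1, "dx": -0.004, "dy": 0, "dz": 0, "roll": 0}])

```text
time: 9.55
tool_pos: [0.4755, 0.0135, 0.029]
tcp_rot: [3.126, -0.31, 0.011]
wrist_force: [9.7, -2.5, -5.9]
width: -0.003
grip_force: 4.8
```

```bash
python3 -c "
from h import *
go(-123,-53,28)"
```

```text
t 9.55 now shuttle -122.3 -52.7 29.0 dxyz mm [-0.8  0.3  1. ] roll 0.1 F [ 9.7 -2.5 -5.9] w -0.002830772955692234
```

The force rises to 10 N with no further motion, so the carrier is against its stop. I'll back off, rise and clear the view.

Request:
step_arm(commands=[{"fingers": 1, "dx": 0.004, "dy": 0, "dz": 0, "roll": 0}, {"fingers": 1, "dx": 0.01, "dy": 0, "dz": 0, "roll": 0}, {"fingers": 1, "dx": 0.01, "dy": 0, "dz": -0.03, "roll": 0}, {"fingers": 1, "dx": 0.01, "dy": 0, "dz": -0.08, "roll": 0}, {"fingers": 1, "dx": 0.01, "dy": 0, "dz": -0.14, "roll": 0}, {"fingers": 1, "dx": 0.01, "dy": 0.06, "dz": -0.18, "roll": 0}, {"fingers": 1, "dx": 0.01, "dy": 0.12, "dz": -0.18, "roll": 0}, {"fingers": 1, "dx": 0.01, "dy": 0.18, "dz": -0.18, "roll": 0}])

```text
time: 10.55
tool_pos: [0.4471, -0.1625, 0.2095]
tcp_rot: [3.126, -0.309, 0.003]
wrist_force: [1.4, 0.7, -0.1]
width: 0.001
grip_force: 0.0
```

Request:
step_arm(commands=[{"fingers": 1, "dx": 0, "dy": 0.06, "dz": 0, "roll": 0}, {"fingers": 1, "dx": 0, "dy": 0.12, "dz": 0, "roll": 0}, {"fingers": 1, "dx": 0, "dy": 0.18, "dz": 0, "roll": 0}, {"fingers": 1, "dx": 0, "dy": 0.18, "dz": 0, "roll": 0}])

```text
time: 11.05
tool_pos: [0.4103, -0.3409, 0.2078]
tcp_rot: [-3.125, 0.319, 0.002]
wrist_force: [-0.3, 0.6, -0.2]
width: 0.002
grip_force: 0.0
```

```bash
python3 -c "
from h import *
go(-123,-53,28)
im=redcheck(); cv2.imwrite('pics/t4.png',cv2.resize(im[120:280,230:420],None,fx=4,fy=4)[:600,:760])
im,W=cloud('top'); S=(W[...,:2]-C0)@np.stack([EX,EY],1)*1e3
h=cv2.cvtColor(im,cv2.COLOR_BGR2HSV)
m=(h[...,0]>95)&(h[...,0]<130)&(h[...,1]>120)&(W[...,2]>.035)&(abs(S[...,1]+51)<35)&(S[...,0]<0)&(S[...,0]>-160)
print(m.sum(),np.percentile(S[m],[2,50,98],axis=0))"
```

```text
t 11.05 now shuttle -116.2 -413.0 207.8 dxyz mm [  -8.2 -360.   179.8] roll -0.3 F [-0.3  0.6 -0.2] w 0.0016259055071535867
R 21 [ -56.9 -169. ]
L 23 [-55.1 143.7]
36 [[-139.61972194  -75.22701305]
 [-137.13237522  -51.44013069]
 [-134.62513768  -29.29802601]]
```

View pics/t4.png

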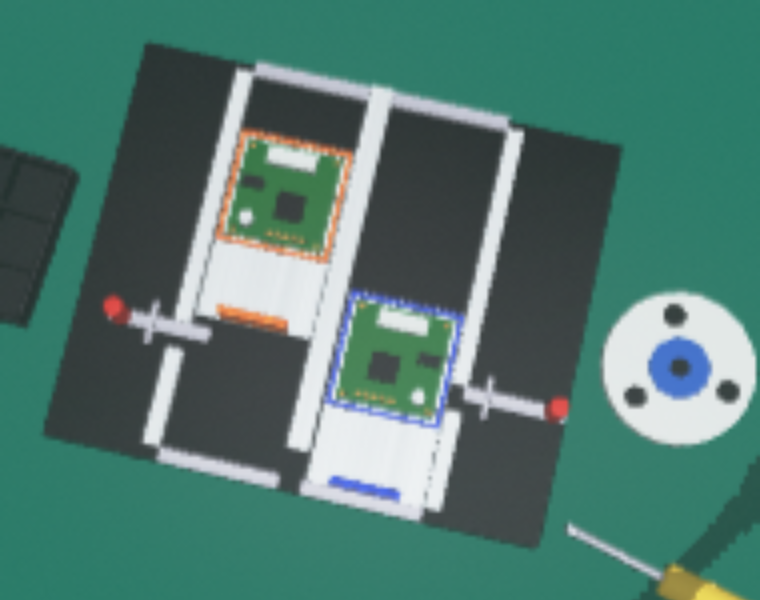

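The carrier is against the front stop: the lip centre at x = -137 (pixel (365,488)) matches the expected -137. Both boards are in their nests, the right bolt is out at (557,408) at about 27 mm, and the left bolt is home.

```bash
python3 -c "
from workcell import *
print(finish_job())"
```

```text
the job is handed in; nothing more can be done
None
```

I pushed the right bolt out to its end and drew the blue carrier to its front stop. In the last picture both boards were in their nests, the orange carrier looked unmoved and still bolted, and the hand was clear; the job is handed in, but no verdict came back.

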